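# Raise the telescopic brush hanger and lock it

### The arm

A 6-joint arm with a two-finger parallel gripper is mounted at the origin on the work surface. World frame = base frame: x ahead of the robot, y to its left, z up, the work surface at z = 0. Lengths are in m, angles in rad, forces in N, time in s.
With the tool pointing down it reaches from about 0.375 to 0.9 m from the base axis. Payload 3.1 kg.
Tool frame: the origin (TCP) lies between the finger pads; the fingertips stand 17 mm ahead of it and the grasp point (between the pads) lies 2 mm behind it; z points along the fingers, y is the line along which they close (so a half turn about z gives the same grasp; the last joint's range is limited). The gripper opens to 85 mm and grips with 20 to 120 N. Pads are 22 mm wide; open, the fingers measure 114 mm over their backs; the gripper's body (76 mm by 85 mm) begins 54 mm behind the grasp point. The pads swing forward as they close: fully open they stand 13 mm farther back than shut.
Start: joints at [1.081, 0.527, 1.433, -0, 1.181, -0.178], TCP at [0.192, 0.595, 0.248] pointing down, gripper open.
Joint ranges: [-3.08, 3.08], [-0.75, 2.2], [0.22, 2.44], [-1.43, 4.57], [0, 2.65], [-2.85, 2.85]. Speed limits (rad/s): [2.79, 2.79, 3.14, 3.14, 3.14, 3.14].

### API

Orientations are given as a unit quaternion [x, y, z, w].
In Python, from station import sense, vision, order gives the robot as it stands.
- The arm moves only by the shell command python3 -m crank 'ROWS' [OPENING] [FORCE]. ROWS is JSON, a list of rows, each an object with "dp": the shift along the world's x, y, z in units of 30 mm (1.0 is 30 mm), a list of three; "angular": the turn, a rotation vector about the world's x, y, z in degrees, a list of three. In form: [{"dp": [dx, dy, dz], "angular": [ax, ay, az]}, ...]. A call has 1 to 20 rows; each row shifts and turns the commanded pose from where the row before left it; what a row does not reach is not made up. A row lasts 1/10 s, in which the tool goes at most 50 mm and 8.59 degrees, less where a joint would pass 70% of its speed; a pose out of reach is approached as far as the arm can. A call is refused whole if a number of a shift passes 1 or a number of a turn 8.59, either way. A call with a gripper value outside its range is refused whole. OPENING is the closure, from 0 (fully open) to 1 (shut), set as the call begins (- or left out, the last holds). The fingers move at their own pace and stop on an object; FORCE is the grip in N (left out, the last holds). Time passes only in rows, so rows that do not move let the fingers close. It gives the time, the measured TCP pose, the force, the opening and the grip force at its end, in the units of the state.
- sense(): the state, without advancing time (a new reading comes with each control period).
- vision.snapshot(name): name is "side" or "top" or "wrist"; returns a dict with "image" (384x512x3 uint8, blue, green, red), "range_z" (384x512 float32, m along the optical axis (not along the pixel's ray), 0 where there is no reading), "mtx" (3x3 intrinsics, pixels), "pose" (4x4, takes a point from camera to world coordinates); the wrist camera has in their place "mount" (4x4, takes a point from camera to tool coordinates, whose origin is the TCP and whose axes are the flange's). Camera axes: x right, y down, z forward; pixel columns grow to the right and rows downward; lengths in m; the calibration is good to about 2 mm. A picture is of the moment at which its call begins: read the wrist's pose just before it.
- order.sign_off(): hands the job in; it is judged then, once.
The state is a dict: "t": time; "q": joint angles; "qd": joint speeds; "tau": joint torques, N m; "tcp_pos": TCP position; "tool_rot": TCP orientation; "force": force on the tool from outside, world axes, zero at the start; "ft_torque": the same for the moment, N m; "finger_gap": opening from 0.0 (shut) to 1.0 (fully open); "gripper_force": force on a finger pad.
Only numpy, scipy, OpenCV 4.12 (cv2) and the standard library are available. Lean on these libraries where they do the work, as an engineer would, in place of code of your own. Each camera call takes 0.05 s, during which the arm holds its last target. There are 200 camera calls.

### The job

The brush hanger on the desk is too low for the long brush: raise it to its upper setting. Turn its crossbar counter-clockwise (seen from above) until it is free, draw it gently up until you feel its stop, and turn it back clockwise until it is fully locked, in line with the foot again, so that it stays up when you let go. Never force the lock, and leave the other things on the desk as they are.

Things in the scene. Friction and masses are not known exactly. Their poses are not given: they have to be found in the camera images.
- stand: telescopic brush hanger, fixed to the desk: dark wooden foot 260 x 140 x 20 mm carrying an upright dark steel sleeve, 54 mm across at its black collar. Origin under the middle of the foot, on the sleeve's axis; x along the foot's long side, z up
- collar (a point): centre of the sleeve's top, 150 mm above the desk. Inside, unseen, a lug runs in a slot with a lower notch (the start) and an upper one right under the slide's end stop. The stop lies 74 to 104 mm up, different every time: feel for it (the upward pull rises). The lug enters up to 4 mm below the stop: back off 1 to 2 mm, then turn. Over 25 N on the lug (or 0.45 N m of twist) breaks the lock
- crossbar: the telescoping part: light wooden crossbar on an aluminium tube 15 mm across. Origin on the sleeve's axis, 190 mm below the bar's middle; x along the bar. In a notch it turns, with 3 to 4 mm of play up and down; between notches it slides but cannot turn back. Lifting takes 3 to 7 N, turning about 0.1 N m; let go while free, it sinks back down
- bar_mid (a point): middle of the bar (170 mm long, 16 wide, 20 tall), 190 mm above the desk at the start, on the sleeve's axis; x along the bar, z up. The middle 90 mm are free to grip across; brass pegs near the ends. In line with the foot (within 0.1 rad) = locked; turned counter-clockwise 0.88 rad (50 degrees) or more = free; turning stops at 0 and 1.15 rad
- seal: upright stone seal, 22 x 22 x 50 mm, standing on the stand's foot; origin under it. Leave alone
- inkstone: black inkstone, 150 x 100 x 22 mm with a sunk top; origin under its middle. Leave alone
- ink_bottle: black ink bottle with yellow cap, 52 mm across, 130 mm tall; origin under it. Leave alone
- brush_cup: metal cup 76 mm across with brushes in it, 215 mm tall; origin under it. Leave alone
- water_bowl: white bowl 90 mm across, 40 mm tall; origin under it. Leave alone
- paperweight: dark steel bar 180 x 24 x 16 mm; origin under its middle. Leave alone

How it is judged:
On the way, in this order (a step that is already met when the one before it is completed fails the run):
1. the crossbar is turned free while still down (angle between the x axis of bar_mid and the x axis of stand, either way round above 0.8 rad and z of bar_mid in the frame of stand below 0.2 m), for 0.1 s.
2. it is drawn up to the height of the upper setting, still turned free (angle between the x axis of bar_mid and the x axis of stand, either way round above 0.7 rad and z of bar_mid in the frame of stand above 0.255 m), for 0.1 s.
At the end, for the whole second after the job is handed in: the crossbar is locked in the upper notch: in line with the foot within 0.17 rad (10 degrees), its middle more than 250 mm above the desk, at rest with nothing holding it (angle between the x axis of bar_mid and the x axis of stand, either way round below 0.17 rad and z of bar_mid in the frame of stand above 0.25 m and linear speed of crossbar below 0.01 m/s); the robot touches nothing.
It fails at once if the lug in the lock is loaded with more than 25 N (contact force between crossbar and stand above 25 N).
It fails at once if another thing on the desk is moved by more than 20 mm (distance of any of seal, inkstone, ink_bottle, brush_cup, water_bowl, paperweight from where it was at the start of the episode above 0.02 m).
It also fails if it takes over 67 s, if anything falls off the work surface, if the arm or the gripper's body presses on something with over 40 N, if the wrist force passes 120 N, or if a joint passes its speed limit or range.

## Working session

There is one attempt and no reset: what is moved stays moved. The work goes in short steps, Python scripts to look and compute and a shell command to move; the robot and the scene stay as the last step left them, time stands still between calls to the robot, and variables do not carry over. Pictures are saved under pics/ and viewed, at most 10 in all, crops included, and the job is handed in when it is done.

```bash
mkdir -p pics; python3 - <<'E'
from station import sense, vision
import cv2,numpy as np
s=sense();print(s)
for n in("top","side"):
    v=vision.snapshot(n);cv2.imwrite(f"pics/{n}0.png",v["image"]);np.savez(f"{n}0.npz",**v);print(n,v["mtx"],v["pose"])
E
```

```text
{'t': 0.0, 'q': array([ 1.08046273e+00,  5.28443317e-01,  1.43391335e+00,  1.63455652e-05,
        1.18137041e+00, -1.78493559e-01]), 'qd': array([ 0.00014591, -0.00118688,  0.00082554, -0.00085335, -0.00024136,
       -0.00048458]), 'tau': array([ 6.82907539e-04, -4.42349267e+01, -1.78023988e+01, -2.86963732e-04,
        8.45865608e-03,  2.40721683e-06]), 'tcp_pos': array([0.19139704, 0.59426218, 0.24734409]), 'tool_rot': array([ 1.55292007e-01,  9.87868035e-01, -1.00561046e-03, -3.57413957e-04]), 'force': array([-0.12210615, -0.32045745, -0.4108334 ]), 'ft_torque': array([-0.02241938, -0.01762081, -0.00606438]), 'gripper_force': 0.0, 'finger_gap': 0.9951450903701677}
top [[465.48659958   0.         259.97338923]
 [  0.         465.48659958 194.51750859]
 [  0.           0.           1.        ]] [[-0.01688703 -0.9856356   0.16803954  0.2787416 ]
 [-0.99966847  0.01991069  0.01632503 -0.02995692]
 [-0.01943631 -0.16770815 -0.98564507  1.57490886]
 [ 0.          0.          0.          1.        ]]
side [[380.80130133   0.         248.95988264]
 [  0.         380.80130133 191.82319694]
 [  0.           0.           1.        ]] [[ 0.66435451 -0.43277243  0.60937764  0.00628498]
 [-0.74728921 -0.36949899  0.5522946  -0.51778337]
 [-0.01385345 -0.82230075 -0.56888449  0.62441524]
 [ 0.          0.          0.          1.        ]]
```

View pics/top0.png

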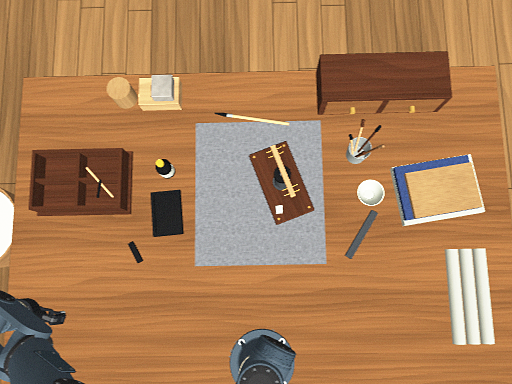

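View pics/side0.png

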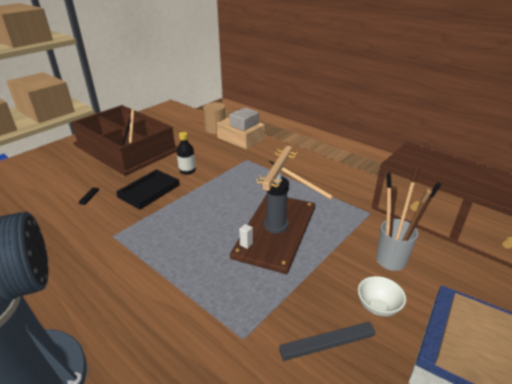

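The top view shows the foot centred near (282,182), with the light bar above it at (284,172) and the seal at (279,210). The side view shows the bar in line with the foot and free space around it.

```bash
cat > h.py <<'E'
import cv2,numpy as np
def ray(v,p,z):
    K,T=v["mtx"],v["pose"];d=T[:3,:3]@np.linalg.inv(K)@np.array([p[0],p[1],1.]);o=T[:3,3]
    return o+d*(z-o[2])/d[2]
E
python3 - <<'E'
import cv2,numpy as np
from h import ray
v=np.load("top0.npz");im=v["image"].astype(int)
b,g,r=im[...,0],im[...,1],im[...,2]
reg=np.zeros(b.shape,bool);reg[135:230,240:322]=1
# foot: saturated brown (incl. bar) vs grey mat
foot=((r-b>25)&reg).astype(np.uint8)
foot=cv2.morphologyEx(foot,cv2.MORPH_CLOSE,np.ones((9,9)))
bar=((r>170)&(r-b>40)&reg).astype(np.uint8)
for n,m,z in(("foot",foot&~bar|foot,.02),("bar",bar,.2)):
    c=max(cv2.findContours(m,0,1)[0],key=cv2.contourArea)
    P=np.array([ray(v,p[0],z)[:2] for p in c],np.float32)
    (x,y),(w,h),a=cv2.minAreaRect(P*1000); B=cv2.boxPoints(((x,y),(w,h),a))
    e=max((B[1]-B[0],B[2]-B[1]),key=np.linalg.norm)
    print(n,x,y,w,h,"long-axis deg",np.degrees(np.arctan2(e[1],e[0])))
R=cv2.resize(v["image"][130:240,230:330],None,fx=5,fy=5,interpolation=cv2.INTER_CUBIC)
cv2.imwrite("pics/crop.png",R)
# tool heading
from scipy.spatial.transform import Rotation as Ro
from station import sense
s=sense();print(Ro.from_quat(s["tool_rot"]).as_matrix().round(3))
E
```

```text
foot 586.73291015625 -75.84683227539062 261.893310546875 138.72471618652344 long-axis deg 20.211174
bar 585.8093872070312 -76.140380859375 170.26303100585938 49.59668731689453 long-axis deg 20.783972
[[-0.952  0.307 -0.001]
 [ 0.307  0.952 -0.002]
 [ 0.    -0.002 -1.   ]]
```

```bash
python3 -m crank '[{"dp":[0.55,-0.93,0.15],"angular":[0,0,-5.9]},{"dp":[0.55,-0.93,0.15],"angular":[0,0,-5.9]},{"dp":[0.55,-0.93,0.15],"angular":[0,0,-5.9]},{"dp":[0.55,-0.93,0.15],"angular":[0,0,-5.9]},{"dp":[0.55,-0.93,0.15],"angular":[0,0,-5.9]},{"dp":[0.55,-0.93,0.15],"angular":[0,0,-5.9]},{"dp":[0.55,-0.93,0.15],"angular":[0,0,-5.9]},{"dp":[0.55,-0.93,0.15],"angular":[0,0,-5.9]},{"dp":[0.55,-0.93,0.15],"angular":[0,0,-5.9]},{"dp":[0.55,-0.93,0.15],"angular":[0,0,-5.9]},{"dp":[0.55,-0.93,0.15],"angular":[0,0,-5.9]},{"dp":[0.55,-0.93,0.15],"angular":[0,0,-5.9]}]' 0 60
python3 -m crank '[{"dp":[0.55,-0.93,0.15],"angular":[0,0,-5.9]},{"dp":[0.55,-0.93,0.15],"angular":[0,0,-5.9]},{"dp":[0.55,-0.93,0.15],"angular":[0,0,-5.9]},{"dp":[0.55,-0.93,0.15],"angular":[0,0,-5.9]},{"dp":[0.55,-0.93,0],"angular":[0,0,-5.9]},{"dp":[0.55,-0.93,0],"angular":[0,0,-5.9]},{"dp":[0.55,-0.93,0],"angular":[0,0,-5.9]},{"dp":[0.55,-0.93,0],"angular":[0,0,-5.9]},{"dp":[0.55,-0.93,0],"angular":[0,0,-5.9]},{"dp":[0.55,-0.93,0],"angular":[0,0,-5.9]},{"dp":[0.55,-0.93,0],"angular":[0,0,-5.9]},{"dp":[0.55,-0.93,0],"angular":[0,0,-5.9]},{"dp":[0,0,0],"angular":[0,0,0]},{"dp":[0,0,0],"angular":[0,0,0]}]'
cat >> h.py <<'E'
from scipy.spatial.transform import Rotation as Ro
def st():
    from station import sense
    s=sense();R=Ro.from_quat(s["tool_rot"]).as_matrix()
    print("t",round(s["t"],2),"tcp",s["tcp_pos"].round(4),"yaw_y",np.degrees(np.arctan2(R[1,1],R[0,1])).round(2),"z",R[:,2].round(3),"F",s["force"].round(1),"M",s["ft_torque"].round(2),"gap",round(s["finger_gap"],3),s["gripper_force"],"q",s["q"].round(2))
    return s,R
def wrist(name):
    from station import vision
    s,R=st();v=vision.snapshot("wrist");T=np.eye(4);T[:3,:3]=R;T[:3,3]=s["tcp_pos"]
    v["pose"]=T@v["mount"];cv2.imwrite(f"pics/{name}.png",v["image"]);return v
E
python3 - <<'E'
from h import *
v=wrist("w1");np.savez("w1.npz",**v);print(v["mount"].round(3),v["mtx"])
E
```

```text
t: 1.3
tcp_pos: [0.3899, 0.2588, 0.3022]
tool_rot: [0.7, 0.714, -0.0, -0.0]
force: [-0.2, 0.8, -0.3]
finger_gap: 1.002
gripper_force: 0.0
t: 2.7
tcp_pos: [0.5873, -0.0751, 0.3194]
tool_rot: [0.984, 0.178, -0.001, -0.001]
force: [-0.3, 0.2, -0.0]
finger_gap: 0.999
gripper_force: 0.0
t 2.7 tcp [ 0.5873 -0.0751  0.3194] yaw_y -69.5 z [-0.002  0.001 -1.   ] F [-0.3  0.2 -0. ] M [ 0.01 -0.   -0.  ] gap 0.999 0.0 q [-0.32  0.41  1.43  0.    1.3   0.9 ]
[[-0.    -0.959 -0.284  0.072]
 [ 1.    -0.    -0.    -0.   ]
 [ 0.    -0.284  0.959 -0.125]
 [ 0.     0.     0.     1.   ]] [[322.49646525   0.         255.40906878]
 [  0.         322.49646525 190.93898279]
 [  0.           0.           1.        ]]
```

View pics/w1.png

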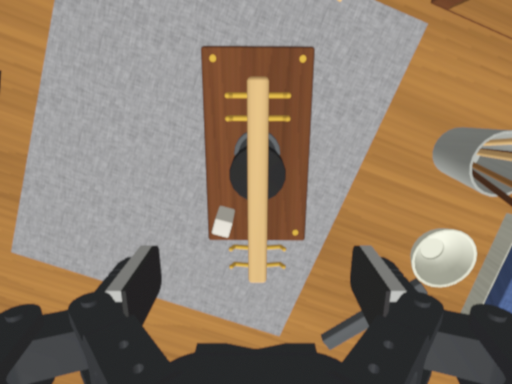

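The wrist view shows the bar upright at columns 247–269, rows 77–283. The black collar is at about (257,170) and the foot is in line with the bar.

```bash
python3 - <<'E'
from h import *
v=np.load("w1.npz");im=v["image"].astype(int);b,g,r=im[...,0],im[...,1],im[...,2]
m=((r>190)&(r-b>50)).astype(np.uint8);m[:,:200]=0;m[:,310:]=0;m[:60]=0;m[295:]=0
m=cv2.morphologyEx(m,cv2.MORPH_OPEN,np.ones((9,9)))
c=max(cv2.findContours(m,0,1)[0],key=cv2.contourArea);P=np.array([ray(v,p[0],.2)[:2]*1000 for p in c],np.float32)
(x,y),s,a=cv2.minAreaRect(P);print("bar",x,y,s,a)
k=((im.max(2)<60)).astype(np.uint8);k[:130]=0;k[215:]=0;k[:,:220]=0;k[:,295:]=0
P=np.array([ray(v,(q[0],q[1]),.15)[:2]*1000 for q in np.argwhere(k)[:,::-1]],np.float32)
print("collar",cv2.minEnclosingCircle(P))
E
```

```text
bar 588.1373901367188 -76.00361633300781 (165.98330688476562, 14.430965423583984) 20.31437873840332
collar ((590.769287109375, -74.78008270263672), 27.364547729492188)
```

```bash
python3 -m crank '[{"dp":[0,0,-1],"angular":[0,0,0]},{"dp":[0,0,-1],"angular":[0,0,0]},{"dp":[0,0,-1],"angular":[0,0,0]},{"dp":[0.02,-0.02,-0.8],"angular":[0,0,0]},{"dp":[0,0,-0.5],"angular":[0,0,0]},{"dp":[0,0,0],"angular":[0,0,0]},{"dp":[0,0,0],"angular":[0,0,0]}]' 0 60
python3 -c "from h import *;st()"
python3 -m crank '[{"dp":[0,0,0],"angular":[0,0,0]},{"dp":[0,0,0],"angular":[0,0,0]},{"dp":[0,0,0],"angular":[0,0,0]},{"dp":[0,0,0],"angular":[0,0,0]},{"dp":[0,0,0],"angular":[0,0,0]},{"dp":[0,0,0],"angular":[0,0,0]},{"dp":[0,0,0],"angular":[0,0,0]}]' 1 60
python3 -c "from h import *;st()"
```

```text
t: 3.45
tcp_pos: [0.588, -0.0744, 0.1917]
tool_rot: [0.984, 0.179, -0.0, -0.0]
force: [0.1, -0.2, -0.0]
finger_gap: 1.003
gripper_force: 0.0
t 3.45 tcp [ 0.588  -0.0744  0.1917] yaw_y -69.38 z [-0.  0. -1.] F [ 0.1 -0.2 -0. ] M [0.03 0.   0.02] gap 1.003 0.0 q [-0.31  0.55  1.57  0.    1.02  0.9 ]
t: 4.15
tcp_pos: [0.5886, -0.0757, 0.1917]
tool_rot: [0.984, 0.178, 0.0, 0.0]
force: [-0.4, -0.7, 2.6]
finger_gap: 0.172
gripper_force: 61.3
t 4.15 tcp [ 0.5886 -0.0757  0.1917] yaw_y -69.47 z [ 0.001 -0.    -1.   ] F [-0.4 -0.7  2.6] M [-0.13  0.07 -0.05] gap 0.172 61.30450129508972 q [-0.32  0.55  1.57 -0.    1.02  0.9 ]
```

```bash
python3 -m crank '[{"dp":[0,0,0],"angular":[0,0,2.5]},{"dp":[0,0,0],"angular":[0,0,2.5]},{"dp":[0,0,0],"angular":[0,0,2.5]},{"dp":[0,0,0],"angular":[0,0,2.5]},{"dp":[0,0,0],"angular":[0,0,0]}]'
python3 -c "from h import *;st()"
```

```text
t: 4.65
tcp_pos: [0.5885, -0.0756, 0.1917]
tool_rot: [0.965, 0.263, 0.0, 0.0]
force: [-0.7, 0.2, 3.8]
finger_gap: 0.173
gripper_force: 61.5
t 4.65 tcp [ 0.5885 -0.0756  0.1917] yaw_y -59.46 z [ 0.001 -0.    -1.   ] F [-0.7  0.2  3.8] M [-0.12  0.12  0.08] gap 0.173 61.499894857406616 q [-0.32  0.55  1.57 -0.    1.02  0.72]
```

Forces stay low, so I'll continue to about 57° in total.

```bash
python3 -m crank '[{"dp":[0,0,0],"angular":[0,0,3]},{"dp":[0,0,0],"angular":[0,0,3]},{"dp":[0,0,0],"angular":[0,0,3]},{"dp":[0,0,0],"angular":[0,0,3]},{"dp":[0,0,0],"angular":[0,0,3]},{"dp":[0,0,0],"angular":[0,0,3]},{"dp":[0,0,0],"angular":[0,0,3]},{"dp":[0,0,0],"angular":[0,0,0]}]'
python3 -c "from h import *;st()"
python3 -m crank '[{"dp":[0,0,0],"angular":[0,0,3]},{"dp":[0,0,0],"angular":[0,0,3]},{"dp":[0,0,0],"angular":[0,0,3]},{"dp":[0,0,0],"angular":[0,0,3]},{"dp":[0,0,0],"angular":[0,0,3]},{"dp":[0,0,0],"angular":[0,0,3]},{"dp":[0,0,0],"angular":[0,0,3]},{"dp":[0,0,0],"angular":[0,0,3]},{"dp":[0,0,0],"angular":[0,0,2]},{"dp":[0,0,0],"angular":[0,0,0]},{"dp":[0,0,0],"angular":[0,0,0]}]'
python3 - <<'E'
from h import *
wrist("w2")
E
```

```text
t: 5.45
tcp_pos: [0.5884, -0.0755, 0.1917]
tool_rot: [0.901, 0.434, 0.0, 0.0]
force: [-0.5, -1.0, 4.6]
finger_gap: 0.171
gripper_force: 61.6
t 5.45 tcp [ 0.5884 -0.0755  0.1917] yaw_y -38.49 z [ 0. -0. -1.] F [-0.5 -1.   4.6] M [-0.08  0.17  0.16] gap 0.171 61.60008430480957 q [-0.32  0.55  1.57 -0.    1.02  0.36]
t: 6.55
tcp_pos: [0.5883, -0.0755, 0.1916]
tool_rot: [0.78, 0.626, -0.0, 0.0]
force: [-1.0, -0.7, 5.4]
finger_gap: 0.171
gripper_force: 61.7
t 6.55 tcp [ 0.5883 -0.0755  0.1916] yaw_y -12.53 z [ 0.    -0.001 -1.   ] F [-1.  -0.7  5.4] M [-0.15  0.22  0.09] gap 0.171 61.70807361602783 q [-0.32  0.55  1.57 -0.    1.02 -0.1 ]
```

View pics/w2.png

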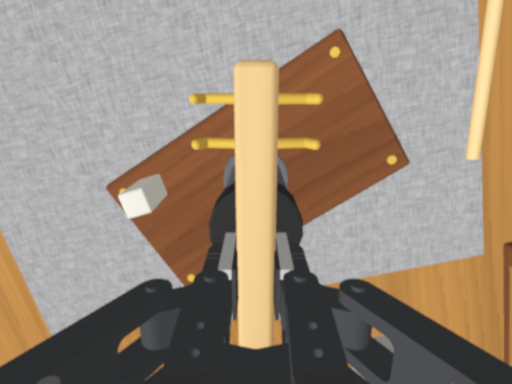

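The bar is vertical in the image and still square in the fingers, while the foot is rotated about 57°, so it has turned free. Next I draw it up.

```bash
python3 -m crank '[{"dp":[0,0,0.1],"angular":[0,0,0]},{"dp":[0,0,0.1],"angular":[0,0,0]},{"dp":[0,0,0.1],"angular":[0,0,0]},{"dp":[0,0,0.1],"angular":[0,0,0]}]'
python3 -c "from h import *;st()"
python3 -m crank '[{"dp":[0,0,0.15],"angular":[0,0,0]},{"dp":[0,0,0.15],"angular":[0,0,0]},{"dp":[0,0,0.15],"angular":[0,0,0]},{"dp":[0,0,0.15],"angular":[0,0,0]}]'
python3 -c "from h import *;st()"
```

```text
t: 7.0
tcp_pos: [0.588, -0.0753, 0.2029]
tool_rot: [0.78, 0.626, -0.0, -0.0]
force: [1.1, -0.8, -4.4]
finger_gap: 0.169
gripper_force: 60.4
t 7.0 tcp [ 0.588  -0.0753  0.2029] yaw_y -12.48 z [-0.001  0.    -1.   ] F [ 1.1 -0.8 -4.4] M [-0.31 -0.24 -0.  ] gap 0.169 60.38753628730774 q [-0.32  0.54  1.56 -0.    1.04 -0.1 ]
t: 7.4
tcp_pos: [0.5881, -0.0753, 0.2217]
tool_rot: [0.78, 0.626, -0.0, -0.0]
force: [0.2, -0.9, -4.5]
finger_gap: 0.176
gripper_force: 60.4
t 7.4 tcp [ 0.5881 -0.0753  0.2217] yaw_y -12.46 z [-0.  0. -1.] F [ 0.2 -0.9 -4.5] M [-0.32 -0.13 -0.05] gap 0.176 60.37401795387268 q [-0.32  0.52  1.54 -0.    1.08 -0.1 ]
```

```bash
python3 -m crank '[{"dp":[0,0,0.2],"angular":[0,0,0]},{"dp":[0,0,0.2],"angular":[0,0,0]},{"dp":[0,0,0.2],"angular":[0,0,0]},{"dp":[0,0,0.2],"angular":[0,0,0]},{"dp":[0,0,0.2],"angular":[0,0,0]},{"dp":[0,0,0.1],"angular":[0,0,0]},{"dp":[0,0,0.05],"angular":[0,0,0]},{"dp":[0,0,0],"angular":[0,0,0]}]' - 30
python3 -c "from h import *;st()"
for i in 1 2 3; do python3 -m crank '[{"dp":[0,0,0.03],"angular":[0,0,0]},{"dp":[0,0,0.03],"angular":[0,0,0]}]' | grep -E "tcp_pos|^force"; done
```

```text
t: 8.2
tcp_pos: [0.5883, -0.0753, 0.2562]
tool_rot: [0.78, 0.626, 0.0, 0.0]
force: [-0.4, -0.9, -1.9]
finger_gap: 0.176
gripper_force: 60.7
t 8.2 tcp [ 0.5883 -0.0753  0.2562] yaw_y -12.46 z [ 0. -0. -1.] F [-0.4 -0.9 -1.9] M [-0.2   0.14 -0.09] gap 0.176 60.68689227104187 q [-0.32  0.48  1.51 -0.    1.16 -0.1 ]
tcp_pos: [0.5882, -0.0753, 0.2574]
force: [0.7, -1.3, -4.2]
tcp_pos: [0.5883, -0.0753, 0.2593]
force: [-0.1, -0.7, -3.8]
tcp_pos: [0.5883, -0.0753, 0.2612]
force: [0.8, -0.6, -4.6]
```

```bash
python3 -m crank '[{"dp":[0,0,0.03],"angular":[0,0,0]},{"dp":[0,0,0.03],"angular":[0,0,0]}]' 1 30| grep -E "tcp_pos|force"
python3 -m crank '[{"dp":[0,0,0.03],"angular":[0,0,0]},{"dp":[0,0,0.03],"angular":[0,0,0]}]' | grep -E "tcp_pos|force"
python3 -m crank '[{"dp":[0,0,0.03],"angular":[0,0,0]}]' | grep -E "tcp_pos|^force"
python3 -m crank '[{"dp":[0,0,0.03],"angular":[0,0,0]}]' | grep -E "tcp_pos|^force"
python3 -m crank '[{"dp":[0,0,0.03],"angular":[0,0,0]}]' | grep -E "tcp_pos|^force"
python3 -m crank '[{"dp":[0,0,0.03],"angular":[0,0,0]}]' | grep -E "tcp_pos|^force"
```

```text
tcp_pos: [0.5882, -0.0753, 0.263]
force: [0.8, -1.0, -3.3]
gripper_force: 60.4
tcp_pos: [0.5882, -0.0753, 0.2649]
force: [-0.2, -1.3, -3.6]
gripper_force: 60.4
tcp_pos: [0.5882, -0.0753, 0.2657]
force: [0.3, -1.8, -4.7]
tcp_pos: [0.5883, -0.0754, 0.2667]
force: [0.1, -1.2, -5.2]
tcp_pos: [0.5882, -0.0753, 0.2676]
force: [0.1, -0.3, -4.7]
tcp_pos: [0.5882, -0.0753, 0.2685]
force: [0.2, -1.1, -3.9]
```

Each row gives 0.9 mm with no stop yet, so I'll run a guarded series: the same step again, reading after each one.

```bash
python3 -m crank '[{"dp":[0,0,0.03],"angular":[0,0,0]}]' | grep -E "tcp_pos|^force"
python3 -m crank '[{"dp":[0,0,0.03],"angular":[0,0,0]}]' | grep -E "tcp_pos|^force"
python3 -m crank '[{"dp":[0,0,0.03],"angular":[0,0,0]}]' | grep -E "tcp_pos|^force"
python3 -m crank '[{"dp":[0,0,0.03],"angular":[0,0,0]}]' | grep -E "tcp_pos|^force"
```

```text
tcp_pos: [0.5883, -0.0753, 0.2694]
force: [0.0, -1.6, -4.8]
tcp_pos: [0.5883, -0.0753, 0.2703]
force: [0.0, -1.3, -3.9]
tcp_pos: [0.5882, -0.0753, 0.2712]
force: [-0.5, -0.9, -3.9]
tcp_pos: [0.5883, -0.0753, 0.2721]
force: [0.4, -0.4, -3.6]
```

```bash
python3 -m crank '[{"dp":[0,0,0.03],"angular":[0,0,0]}]' | grep -E "tcp_pos|^force"
python3 -m crank '[{"dp":[0,0,0.03],"angular":[0,0,0]}]' | grep -E "tcp_pos|^force"
python3 -m crank '[{"dp":[0,0,0.03],"angular":[0,0,0]}]' | grep -E "tcp_pos|^force"
```

```text
tcp_pos: [0.5882, -0.0753, 0.2729]
force: [0.6, -1.3, -3.9]
tcp_pos: [0.5883, -0.0753, 0.2739]
force: [0.6, -1.3, -4.8]
tcp_pos: [0.5883, -0.0754, 0.2748]
force: [0.4, -1.5, -4.6]
```

```bash
cat > ck.py <<'E'
import sys
from station import sense
s=sense();print(s["tcp_pos"][2].round(4),s["force"].round(1));sys.exit(s["force"][2]<-8)
E
python3 -m crank '[{"dp":[0,0,0.03],"angular":[0,0,0]}]' >/dev/null && python3 ck.py &&
python3 -m crank '[{"dp":[0,0,0.03],"angular":[0,0,0]}]' >/dev/null && python3 ck.py &&
python3 -m crank '[{"dp":[0,0,0.03],"angular":[0,0,0]}]' >/dev/null && python3 ck.py &&
python3 -m crank '[{"dp":[0,0,0.03],"angular":[0,0,0]}]' >/dev/null && python3 ck.py &&
python3 -m crank '[{"dp":[0,0,0.03],"angular":[0,0,0]}]' >/dev/null && python3 ck.py &&
python3 -m crank '[{"dp":[0,0,0.03],"angular":[0,0,0]}]' >/dev/null && python3 ck.py &&
python3 -m crank '[{"dp":[0,0,0.03],"angular":[0,0,0]}]' >/dev/null && python3 ck.py &&
python3 -m crank '[{"dp":[0,0,0.03],"angular":[0,0,0]}]' >/dev/null && python3 ck.py &&
python3 -m crank '[{"dp":[0,0,0.03],"angular":[0,0,0]}]' >/dev/null && python3 ck.py &&
python3 -m crank '[{"dp":[0,0,0.03],"angular":[0,0,0]}]' >/dev/null && python3 ck.py &&
python3 -m crank '[{"dp":[0,0,0.03],"angular":[0,0,0]}]' >/dev/null && python3 ck.py &&
python3 -m crank '[{"dp":[0,0,0.03],"angular":[0,0,0]}]' >/dev/null && python3 ck.py &&
python3 -m crank '[{"dp":[0,0,0.03],"angular":[0,0,0]}]' >/dev/null && python3 ck.py &&
python3 -m crank '[{"dp":[0,0,0.03],"angular":[0,0,0]}]' >/dev/null && python3 ck.py
```

```text
0.2757 [ 0.1 -1.6 -5.3]False
```

```bash
sed -i 's/sys.exit(\(.*\))$/sys.exit(int(\1))/' ck.py; tail -1 ck.py
python3 -m crank '[{"dp":[0,0,0.03],"angular":[0,0,0]}]' >/dev/null && python3 ck.py &&
python3 -m crank '[{"dp":[0,0,0.03],"angular":[0,0,0]}]' >/dev/null && python3 ck.py &&
python3 -m crank '[{"dp":[0,0,0.03],"angular":[0,0,0]}]' >/dev/null && python3 ck.py &&
python3 -m crank '[{"dp":[0,0,0.03],"angular":[0,0,0]}]' >/dev/null && python3 ck.py &&
python3 -m crank '[{"dp":[0,0,0.03],"angular":[0,0,0]}]' >/dev/null && python3 ck.py &&
python3 -m crank '[{"dp":[0,0,0.03],"angular":[0,0,0]}]' >/dev/null && python3 ck.py &&
python3 -m crank '[{"dp":[0,0,0.03],"angular":[0,0,0]}]' >/dev/null && python3 ck.py &&
python3 -m crank '[{"dp":[0,0,0.03],"angular":[0,0,0]}]' >/dev/null && python3 ck.py &&
python3 -m crank '[{"dp":[0,0,0.03],"angular":[0,0,0]}]' >/dev/null && python3 ck.py &&
python3 -m crank '[{"dp":[0,0,0.03],"angular":[0,0,0]}]' >/dev/null && python3 ck.py &&
python3 -m crank '[{"dp":[0,0,0.03],"angular":[0,0,0]}]' >/dev/null && python3 ck.py &&
python3 -m crank '[{"dp":[0,0,0.03],"angular":[0,0,0]}]' >/dev/null && python3 ck.py &&
python3 -m crank '[{"dp":[0,0,0.03],"angular":[0,0,0]}]' >/dev/null && python3 ck.py &&
python3 -m crank '[{"dp":[0,0,0.03],"angular":[0,0,0]}]' >/dev/null && python3 ck.py
```

```text
s=sense();print(s["tcp_pos"][2].round(4),s["force"].round(1));sys.exit(int(s["force"][2]<-8))
0.2766 [-1.  -0.1 -4.4]
0.2775 [-0.4 -1.  -4.6]
0.2784 [-0.2 -2.1 -3.9]
0.2793 [ 0.3 -0.6 -4.9]
0.2802 [ 0.1 -1.7 -4.4]
0.2811 [-0.3 -1.9 -4.5]
0.282 [ 0.5 -1.2 -4. ]
0.2829 [ 0.3 -0.9 -3.8]
0.2838 [ 0.4 -1.1 -4.2]
0.2847 [ 0.7 -0.3 -4.2]
0.2856 [ 0.1 -0.4 -4.8]
0.2859 [ 0.7 -0.8 -9.4]
```

The stop is at TCP z ≈ 0.2858. I'll back off about 1.5 mm and check.

```bash
python3 -m crank '[{"dp":[0,0,-0.03],"angular":[0,0,0]},{"dp":[0,0,-0.03],"angular":[0,0,0]},{"dp":[0,0,-0.01],"angular":[0,0,0]},{"dp":[0,0,0],"angular":[0,0,0]}]' >/dev/null; python3 -c "from h import *;st()"
python3 -m crank '[{"dp":[0,0,0],"angular":[0,0,-2]},{"dp":[0,0,0],"angular":[0,0,-2]},{"dp":[0,0,0],"angular":[0,0,0]}]' >/dev/null; python3 -c "from h import *;st()"
python3 -m crank '[{"dp":[0,0,0],"angular":[0,0,-2]},{"dp":[0,0,0],"angular":[0,0,0]}]' >/dev/null; python3 -c "from h import *;st()"
```

```text
t 12.0 tcp [ 0.5884 -0.0754  0.2847] yaw_y -12.47 z [ 0. -0. -1.] F [-0.6 -0.5 -3. ] M [-0.18  0.22 -0.03] gap 0.173 60.68621635437012 q [-0.32  0.44  1.47 -0.    1.22 -0.1 ]
t 12.3 tcp [ 0.5884 -0.0754  0.2846] yaw_y -16.46 z [ 0. -0. -1.] F [-0.3 -1.1 -1.6] M [-0.25  0.15 -0.07] gap 0.173 60.68635940551758 q [-0.32  0.45  1.47  0.    1.22 -0.03]
t 12.5 tcp [ 0.5884 -0.0754  0.2845] yaw_y -18.43 z [ 0. -0. -1.] F [-0.6 -1.5 -2.4] M [-0.24  0.13 -0.08] gap 0.176 60.684943199157715 q [-0.32  0.45  1.47  0.    1.22  0.01]
```

```bash
python3 -m crank '[{"dp":[0,0,-0.01],"angular":[0,0,-2]},{"dp":[0,0,0],"angular":[0,0,-2]},{"dp":[0,0,0],"angular":[0,0,0]}]' >/dev/null; python3 -c "from h import *;st()"
python3 -m crank '[{"dp":[0,0,0],"angular":[0,0,-2]},{"dp":[0,0,0],"angular":[0,0,-2]},{"dp":[0,0,0],"angular":[0,0,0]}]' >/dev/null; python3 -c "from h import *;st()"
```

```text
t 12.8 tcp [ 0.5884 -0.0754  0.2841] yaw_y -22.41 z [ 0. -0. -1.] F [-0.5 -1.  -2.2] M [-0.22  0.05 -0.05] gap 0.173 60.68243622779846 q [-0.32  0.45  1.47  0.    1.22  0.08]
t 13.1 tcp [ 0.5884 -0.0754  0.2841] yaw_y -26.4 z [ 0. -0. -1.] F [-1.  -0.6 -2.1] M [-0.27  0.05 -0.01] gap 0.176 60.68437457084656 q [-0.32  0.45  1.47  0.    1.22  0.15]
```

```bash
python3 -m crank '[{"dp":[0,0,0],"angular":[0,0,-3]},{"dp":[0,0,0],"angular":[0,0,-3]},{"dp":[0,0,0],"angular":[0,0,-3]},{"dp":[0,0,0],"angular":[0,0,-3]},{"dp":[0,0,0],"angular":[0,0,-3]},{"dp":[0,0,0],"angular":[0,0,-3]},{"dp":[0,0,0],"angular":[0,0,0]}]' >/dev/null; python3 -c "from h import *;st()"
python3 -m crank '[{"dp":[0,0,0],"angular":[0,0,-3]},{"dp":[0,0,0],"angular":[0,0,-3]},{"dp":[0,0,0],"angular":[0,0,-3]},{"dp":[0,0,0],"angular":[0,0,-3]},{"dp":[0,0,0],"angular":[0,0,-3]},{"dp":[0,0,0],"angular":[0,0,-3]},{"dp":[0,0,0],"angular":[0,0,-3]},{"dp":[0,0,0],"angular":[0,0,0]}]' >/dev/null; python3 -c "from h import *;st()"
```

```text
t 13.8 tcp [ 0.5885 -0.0754  0.2841] yaw_y -44.39 z [ 0.001 -0.    -1.   ] F [-0.1 -0.6 -2.6] M [-0.23  0.05 -0.13] gap 0.177 60.674378871917725 q [-0.32  0.45  1.47  0.    1.22  0.46]
t 14.6 tcp [ 0.5886 -0.0755  0.2841] yaw_y -65.37 z [ 0.001 -0.    -1.   ] F [ 0.7 -0.8 -2.2] M [-0.23 -0.05 -0.05] gap 0.174 60.66197633743286 q [-0.32  0.45  1.47  0.    1.22  0.83]
```

```bash
python3 -m crank '[{"dp":[0,0,0],"angular":[0,0,-1]},{"dp":[0,0,0],"angular":[0,0,-1]},{"dp":[0,0,0],"angular":[0,0,-1]},{"dp":[0,0,0],"angular":[0,0,-1]},{"dp":[0,0,0],"angular":[0,0,0]}]' >/dev/null; python3 -c "from h import *;st()"
```

```text
t 15.1 tcp [ 0.5885 -0.0754  0.2841] yaw_y -69.49 z [ 0. -0. -1.] F [ 0.7 -0.8 -1.3] M [-0.33 -0.16 -0.01] gap 0.176 60.684224367141724 q [-0.32  0.45  1.47 -0.    1.22  0.9 ]
```

It is back in line with no torque on it. I'll lower it onto the notch floor gently, which also confirms the lock, and release.

```bash
python3 -m crank '[{"dp":[0,0,-0.03],"angular":[0,0,0]},{"dp":[0,0,-0.02],"angular":[0,0,0]},{"dp":[0,0,0],"angular":[0,0,0]}]' >/dev/null; python3 ck.py
python3 -m crank '[{"dp":[0,0,0],"angular":[0,0,0]},{"dp":[0,0,0],"angular":[0,0,0]},{"dp":[0,0,0],"angular":[0,0,0]},{"dp":[0,0,0],"angular":[0,0,0]},{"dp":[0,0,0],"angular":[0,0,0]},{"dp":[0,0,0],"angular":[0,0,0]}]' 0 >/dev/null
python3 -c "from h import *;st()"
python3 -m crank '[{"dp":[0,0,0.3],"angular":[0,0,0]},{"dp":[0,0,0.7],"angular":[0,0,0]},{"dp":[0,0,1],"angular":[0,0,0]},{"dp":[0,0,1],"angular":[0,0,0]},{"dp":[0,0,1],"angular":[0,0,0]},{"dp":[0,0,0],"angular":[0,0,0]},{"dp":[0,0,0],"angular":[0,0,0]}]'>/dev/null
python3 - <<'E'
from h import *
from station import vision
v=wrist("w3");cv2.imwrite("pics/s3.png",vision.snapshot("side")["image"])
im=v["image"].astype(int);np.savez("w3.npz",**v)
d=v["range_z"]
K=v["mtx"];T=v["pose"];u,w=np.meshgrid(np.arange(512),np.arange(384))
P=np.stack([(u-K[0,2])/K[0,0]*d,(w-K[1,2])/K[1,1]*d,d],-1)@T[:3,:3].T+T[:3,3]
r=np.hypot(P[...,0]-.588,P[...,1]+.0755);m=(d>0)&(r<.085)&(P[...,2]>.24)&(P[...,2]<.32)
Q=P[m];print("top z",np.percentile(Q[:,2],[50,90]));(x,y),s,a=cv2.minAreaRect((Q[:,:2]*1000).astype(np.float32));print(x,y,s,a)
c=np.cov(Q[:,:2].T);e=np.linalg.eigh(c)[1][:,1];print("bar deg",np.degrees(np.arctan2(e[1],e[0]))%180)
E
```

```text
0.2824 [ 0.9 -1.7 -2.9]
t 16.0 tcp [ 0.5883 -0.0753  0.2826] yaw_y -69.46 z [ 0.  0. -1.] F [ 0.1  0.5 -0.2] M [0.05 0.05 0.01] gap 0.999 0.0 q [-0.32  0.45  1.48  0.    1.22  0.9 ]
t 16.7 tcp [ 0.5884 -0.0754  0.4037] yaw_y -69.46 z [ 0.002 -0.001 -1.   ] F [-0.2 -0.2 -1.7] M [ 0.01  0.02 -0.03] gap 1.001 0.0 q [-0.32  0.35  1.3   0.    1.49  0.9 ]
top z [0.28795027 0.28902982]
588.6075439453125 -76.13825988769531 (169.0417022705078, 49.606266021728516) 20.5535888671875
bar deg 20.447585690143626
```

View pics/s3.png

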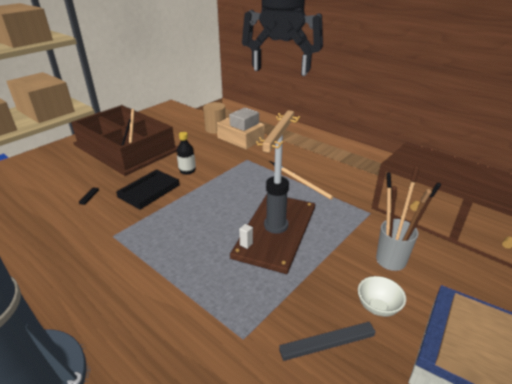

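The side view shows the bar raised at (280,130), in line with the foot, and the gripper clear. One check that it is at rest and not sinking, then I hand in.

```bash
python3 -m crank '[{"dp":[0,0,0],"angular":[0,0,0]},{"dp":[0,0,0],"angular":[0,0,0]},{"dp":[0,0,0],"angular":[0,0,0]},{"dp":[0,0,0],"angular":[0,0,0]},{"dp":[0,0,0],"angular":[0,0,0]},{"dp":[0,0,0],"angular":[0,0,0]},{"dp":[0,0,0],"angular":[0,0,0]},{"dp":[0,0,0],"angular":[0,0,0]},{"dp":[0,0,0],"angular":[0,0,0]},{"dp":[0,0,0],"angular":[0,0,0]}]'>/dev/null
python3 - <<'E'
from h import *
from station import order
a=np.load("w3.npz");v=wrist("w4")
m=(a["range_z"]>0)&(a["range_z"]<.27)&(v["range_z"]>0)
d=np.median((v["range_z"]-a["range_z"])[m]);print(m.sum(),"sink m",d, np.abs(v["image"].astype(int)-a["image"]).max())
if abs(d)<.001 and m.sum()>500: print(order.sign_off())
E
```

```text
t 17.8 tcp [ 0.5883 -0.0754  0.4025] yaw_y -69.47 z [ 0. -0. -1.] F [-0.2 -0.2 -0.4] M [ 0.02 -0.04 -0.01] gap 0.999 0.0 q [-0.32  0.35  1.3  -0.    1.49  0.9 ]
40719 sink m -9.716302e-05 108
the job is handed in; nothing more can be done
None
```

The brush hanger is locked at its upper setting, with the bar's middle about 278 mm above the desk and in line with the foot; it stayed put after release, nothing else was touched, and I handed the job in at about 18 s.

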